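Clear the toppled bottle and hold the feeder's recessed reset

ROBOT

A 6-joint arm with a two-finger parallel gripper is mounted at the origin on the work surface. World frame = base frame: x ahead of the robot, y to its left, z up, the work surface at z = 0. Lengths are in m, angles in rad, forces in N, time in s.
With the tool pointing down it reaches from about 0.25 to 0.85 m from the base axis. Payload 12.5 kg.
Tool frame: the origin (TCP) lies midway between the tips of the shut fingers; the grasp point (between the pads) lies 19 mm behind it; z points along the fingers, y is the line along which they close (so a half turn about z gives the same grasp; the last joint's range is limited). The gripper opens to 93 mm and grips with 3 to 60 N. Pads are 15 mm wide; open, the fingers measure 128 mm over their backs; the gripper's body (75 mm by 188 mm) begins 65 mm behind the grasp point.
Start: joints at [-1.353, 0.351, 1.652, -0, 1.139, -0.085], TCP at [0.164, -0.525, 0.219] pointing down, gripper open.
Joint ranges: [-2.75, 2.75], [-0.79, 2.1], [0.01, 2.65], [-1.57, 4.71], [0.07, 3.14], [-2.87, 2.87]. Speed limits (rad/s): [2.22, 2.22, 2.79, 3.14, 3.14, 3.14].

INTERFACE

Orientations are given as a rotation vector (axis times angle).
In Python, from workcell import readout, imaging, workorder gives the robot as it stands.
- The arm moves only by the tool send_rows, never from a script. Its argument "rows" is a list of rows, each a list of 5 numbers: the opening, from 0 (shut) to 1 (fully open), then the shift along the tool's x, y, z in units of 25 mm (1.0 is 25 mm), then the turn about the tool's z in units of 6 degrees (1.0 is 6 degrees). A call has 1 to 12 rows; each row is the pose to reach, as a shift and turn from the pose commanded when the call began, along the tool's axes at that moment; what a row does not reach only later rows make up. A row lasts 1/12 s, in which the tool goes at most 41.7 mm and 7.16 degrees, less where a joint would pass 70% of its speed; a pose out of reach is approached as far as the arm can. A call with a gripper value outside its range is refused whole. The fingers move at their own pace and stop on an object; "force" is the grip in N (left out, the last holds). Time passes only in rows, so rows that repeat a pose let the fingers close. It gives the time, the measured TCP pose, the force, the opening and the grip force at its end, in the units of the state.
- readout.read_state(): the state, without advancing time (a new reading comes with each control period).
- imaging.snapshot(name): name is "scene" or "top" or "wrist"; returns a dict with "img" (480x640x3 uint8, blue, green, red), "fx", "fy", "cx", "cy" (pixels), "cam_to_world" (4x4, takes a point from camera to world coordinates); the wrist camera has in their place "tool_from_camera" (4x4, takes a point from camera to tool coordinates, whose origin is the TCP and whose axes are the flange's). Camera axes: x right, y down, z forward; pixel columns grow to the right and rows downward; lengths in m; the calibration is good to about 2 mm. A picture is of the moment at which its call begins: read the wrist's pose just before it. There is no depth.
- workorder.finish_job(): hands the job in; it is judged then, once.
The state is a dict: "time_s": time; "joint_pos": joint angles; "dq": joint speeds; "joint_efforts": joint torques, N m; "tool_pos": TCP position; "ee_rot": TCP orientation; "wrist_force": force on the tool from outside, world axes, zero at the start; "wrist_torque": the same for the moment, N m; "gripper_width": opening from 0.0 (shut) to 1.0 (fully open); "grip_force": force on a finger pad.
Only numpy, scipy, OpenCV 4.12 (cv2) and the standard library are available. Lean on these libraries where they do the work, as an engineer would, in place of code of your own. Each camera call takes 0.05 s, during which the arm holds its last target. There are 200 camera calls.

TASK

A sample bottle has toppled in the lane of the bottle feeder and stopped it: stand it back upright in the lane and let go of it, without disturbing the bottles that still stand. Then take the reset stylus from the tool stand, leaving the other tools in place, reach its tip down through the hole in the feeder's control panel and press the recessed reset button fully down. Finish while still gripping the stylus and holding the button down.

Things in the scene. Friction and masses are not known exactly. Their poses are not given: they have to be found in the camera images.
- feeder: Fixed bench-top bottle feeder, white with aluminium trim. Origin: underside, below the middle of the lane; y runs along the lane towards the control housing, z up. The housing, 130 mm (x) by 140 mm (y = 210 to 350 mm), has its top 85 mm above the origin. At the lane's other end (y = -213 mm) a cross plate rises 12 mm above the wear strips.
- lane_middle (a point): Middle of the lane at the level the bottles stand on, 50 mm above the feeder's underside: the tops of two fixed black wear strips, 6 mm wide, centred 12 mm either side of the lane's middle line; the black bed between is 3 mm lower. The lane is 50 mm wide (feeder x) and 420 mm long (feeder y), between two aluminium lips 4 mm thick, tops 8 mm above the strips.
- reset_hole (a point): Centre of the mouth of the round reset hole, 14 mm in diameter, in a square 36 mm steel plate on top of the control housing; 87 mm above the feeder's underside. The hole goes straight down. The black reset button's top face lies inside it 22 mm below the mouth; a gripper finger does not fit in.
- reset_button (a joint): Travel of the reset button in m: 0 = up, 0.005 = fully down (stop). It is pressed straight down; its spring takes 2 N to start and 5.6 N at full travel, and returns it when let go. Button face 12 mm in diameter.
- button_face (a point): Centre of the reset button's top face, 22 mm below the mouth of the reset hole when up; it sinks with the button.
- fallen_bottle: Toppled sample bottle: straight-sided, 40 mm in diameter, 66 mm tall, white, steel screw cap 37 mm in diameter on the top 16 mm; 55 to 115 g. Origin at mid-height on its axis, z from base to cap. It starts lying along the lane between the wear strips, its axis 18 mm above their tops, cap towards the control housing, in one of three places about 145 mm apart; the others hold standing bottles.
- bottle_b: A standing bottle of the same kind and size; origin at mid-height, z up. Leave it alone.
- bottle_c: The other standing bottle of the same kind and size; origin at mid-height, z up. Leave it alone.
- tool_stand: Fixed grey stand, 170 mm (x) by 60 mm (y) by 70 mm tall; origin under its centre. Three vertical holes, 9 mm in diameter, in a row along its x axis at -55, 0 and +55 mm, each with one tool standing in it.
- stylus: The reset stylus: the tool with the slim plain straight round handle, upright in one of the stand's holes. Origin: centre of its tip (lower end), z up the tool. Steel pin 6 mm in diameter from 0 to 60 mm, collar 20 mm in diameter from 60 to 64 mm resting on the stand's top, aluminium handle 14 mm in diameter from 64 to 145 mm. 50 g. Its tip starts 10 mm above the stand's underside.
- driver: Another tool in the stand, with a fat black handle, 32 mm in diameter, top 146 mm above its tip; origin at its tip. Leave it in the stand.
- spatula: Another tool in the stand, with a thin stem and a flat 22 mm wide steel paddle on top, 150 mm tall; origin at its tip. Leave it in the stand.

How it is judged:
On the way, in this order (a step that is already met when the one before it is completed fails the run):
1. the toppled bottle stands upright on the wear strips of the lane, let go and at rest (angle between fallen_bottle's own z axis and vertical below 0.09 rad and z of fallen_bottle in the frame of feeder between 0.079 and 0.087 m and x of fallen_bottle in the frame of feeder between -0.012 and 0.012 m and y of fallen_bottle in the frame of feeder between -0.2 and 0.2 m and linear speed of fallen_bottle below 0.02 m/s and contact force between each of the arm, the fingers and fallen_bottle below 0.1 N), for 0.3 s.
2. the stylus, gripped and lifted out of the stand, presses the reset button down through the hole (value of joint reset_button above 0.004 m and contact force between stylus and reset_button above 2 N and contact force between the fingers and stylus above 1 N), for 0.2 s.
At the end, for the whole second after the job is handed in: Through the last second the gripped stylus, its tip in the reset hole, holds the button at least 4 of 5 mm down with over 2 N; the fallen bottle stands untouched in the lane, within 5 degrees of upright; the other bottles stand within 30 mm, the other tools within 20 mm, of their starts (all of step 1 and all of step 2 and horizontal distance between stylus and reset_hole below 0.007 m and z of stylus in the frame of reset_hole below -0.022 m and angle between each of bottle_b, bottle_c's own z axis and vertical below 0.09 rad and distance of each of bottle_b, bottle_c from where it was at the start of the episode below 0.03 m and distance of each of driver, spatula from where it was at the start of the episode below 0.02 m); the arm keeps its last pose, push and grip.
It fails at once if a standing bottle is knocked over or shoved more than 30 mm (angle between any of bottle_b, bottle_c's own z axis and vertical above 0.4 rad or distance of any of bottle_b, bottle_c from where it was at the start of the episode above 0.03 m).
It fails at once if another tool is pulled from the stand (distance of any of driver, spatula from where it was at the start of the episode above 0.02 m).
It fails at once if the button is pressed by the gripper instead of the stylus (contact force between any of the fingers, the arm and reset_button above 0.5 N).
It fails at once if the reset is pressed while the bottle still lies or is still held (value of joint reset_button above 0.002 m and (angle between fallen_bottle's own z axis and vertical above 0.3 rad or contact force between the fingers and fallen_bottle above 0.1 N)).
It also fails if it takes over 64 s, if anything falls off the work surface, if the arm or the gripper's body presses on something with over 40 N, if the wrist force passes 120 N, or if a joint passes its speed limit or range.

## Working session

There is one attempt and no reset: what is moved stays moved. The work goes in short steps, Python scripts to look and compute and a tool call to move; the robot and the scene stay as the last step left them, time stands still between calls to the robot, and variables do not carry over. Pictures are saved under pics/ and viewed, at most 10 in all, crops included, and the job is handed in when it is done.

Besides the shell and the picture viewer there is one more tool, called by a JSON object that holds its "name" and its "arguments", one argument or row to a line. send_rows: Moves the arm, as the interface text tells. Its arguments: {"type":"object","properties":{"rows":{"type":"array","items":{"type":"array","items":{"type":"number"}}},"force":{"type":"number"}},"required":["rows"]}

```bash
mkdir -p pics; ls
python3 - <<'E'
from workcell import readout, imaging
import cv2,numpy as np
s=readout.read_state();print(s)
np.set_printoptions(precision=4,suppress=True)
for n in ["scene","top"]:
    d=imaging.snapshot(n);cv2.imwrite(f"pics/{n}0.png",d["img"]);print(n,d["fx"],d["fy"],d["cx"],d["cy"],d["cam_to_world"])
E
```

```text
pics
{'time_s': 0.0, 'joint_pos': array([-1.35262154e+00,  3.51240232e-01,  1.65241744e+00, -3.13113182e-05,
        1.13909020e+00, -8.46109858e-02]), 'dq': array([ 1.33972345e-05, -9.46759962e-04,  2.12819330e-05,  2.33189010e-04,
        8.18004057e-04,  1.12574242e-03]), 'joint_efforts': array([-1.25336028e-03, -4.97326934e+01, -2.85256094e+01,  6.98801712e-02,
        2.56594346e-02, -1.04655667e-04]), 'tool_pos': array([ 0.1639364 , -0.5246434 ,  0.21810176]), 'ee_rot': array([-3.10451832e+00, -4.73646839e-01,  1.65593174e-04]), 'wrist_force': array([-0.12427397, -0.03442654, -0.19772642]), 'wrist_torque': array([-0.02422396, -0.02148997,  0.04120266]), 'grip_force': 0.0, 'gripper_width': 0.9989021668265001}
scene 520.6561535234549 520.6561535234549 319.83461275607624 233.92163691558733 [[-0.1458  0.6163 -0.7739  1.2098]
 [ 0.9892  0.1016 -0.1055  0.0752]
 [ 0.0137 -0.781  -0.6244  0.6735]
 [ 0.      0.      0.      1.    ]]
top 438.35484837426526 438.35484837426526 320.650594383711 240.41763095837015 [[ 0.0223 -0.9962  0.0841  0.4362]
 [-0.9997 -0.0225 -0.001  -0.0377]
 [ 0.0029 -0.0841 -0.9965  1.0853]
 [ 0.      0.      0.      1.    ]]
```

View pics/scene0.png

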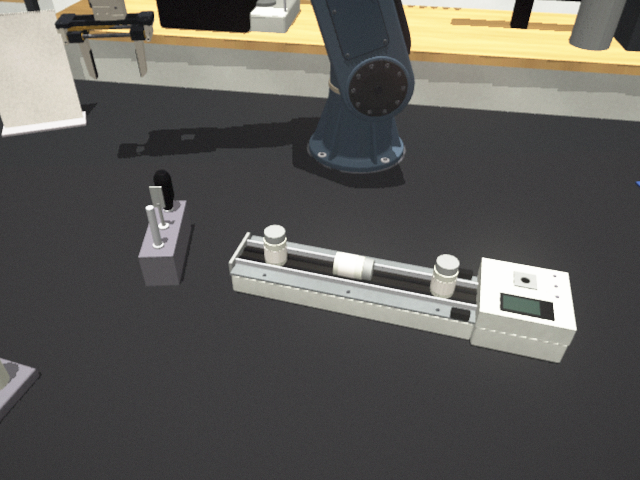

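View pics/top0.png

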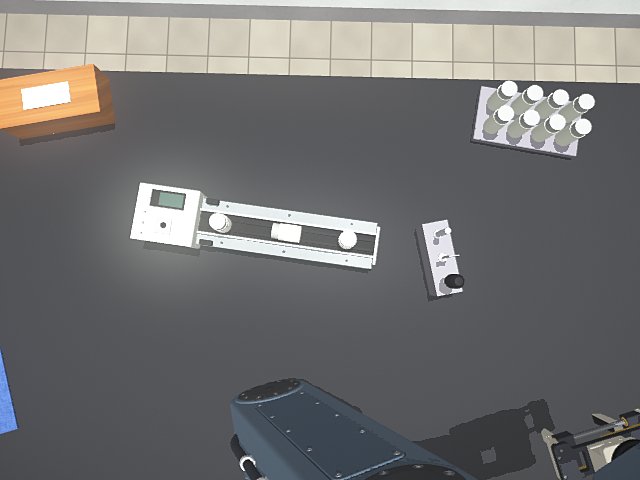

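The scene view shows the fallen bottle in the middle place at (353,266) with its cap towards the housing. The stylus is at (154,228), in the front hole of the stand. The top view shows the bottle at (287,233), the reset hole at about (163,225), and the stylus at about (443,231). Next I'll zoom in to measure.

```bash
cat > h.py <<'E'
import numpy as np,cv2
from scipy.spatial.transform import Rotation as R
from workcell import readout,imaging
np.set_printoptions(precision=4,suppress=True)
def ray(d,T,uv,z):
    uv=np.atleast_2d(np.array(uv,float)); k=np.c_[(uv[:,0]-d["cx"])/d["fx"],(uv[:,1]-d["cy"])/d["fy"],np.ones(len(uv))]
    v=k@T[:3,:3].T; o=T[:3,3]; return o+v*((z-o[2])/v[:,2])[:,None]
def proj(d,T,P):
    c=(np.atleast_2d(P)-T[:3,3])@T[:3,:3]; return np.c_[d["fx"]*c[:,0]/c[:,2]+d["cx"],d["fy"]*c[:,1]/c[:,2]+d["cy"]]
def wristT(d,s):
    T=np.eye(4);T[:3,:3]=R.from_rotvec(s["ee_rot"]).as_matrix();T[:3,3]=s["tool_pos"];return T@d["tool_from_camera"]
E
python3 - <<'E'
import cv2
a=cv2.imread("pics/top0.png")
c=cv2.resize(a[170:310,120:400],None,fx=2.8,fy=2.8,interpolation=cv2.INTER_CUBIC)
cv2.imwrite("pics/crop1.png",c)
E
```

```text
(no output)
```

View pics/crop1.png

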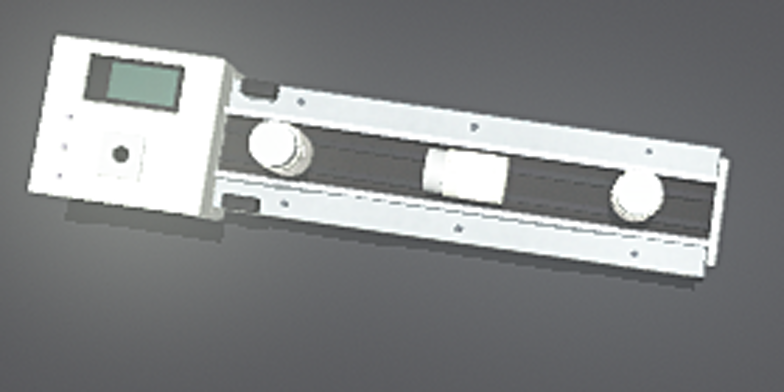

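The crop shows the housing top corners at about (56,35), (28,192), (202,218) and (226,57). The hole is at (121,154), and the fallen bottle runs from its cap end at (424,170) to its base at (506,179). I'll turn these into positions and check them against the known sizes.

Run:
```python
from h import *
d=imaging.snapshot("top");T=d["cam_to_world"]
f=lambda p:np.array(p)/2.8+[120,170]
c=ray(d,T,f([(56,35),(28,192),(202,218),(226,57)]),.085);print(c,[np.linalg.norm(c[i]-c[i-1]) for i in range(4)])
# fit feeder pose: housing corners + hole (feeder coords)
F=np.array([[.065,.35],[-.065,.35],[-.065,.21],[.065,.21]])
def fit(A,B):
    a=A-A.mean(0);b=B-B.mean(0);th=np.arctan2((a[:,0]*b[:,1]-a[:,1]*b[:,0]).sum(),(a*b).sum());r=np.array([[np.cos(th),-np.sin(th)],[np.sin(th),np.cos(th)]]);return th,r,B.mean(0)-r@A.mean(0)
th,r,t=fit(F,c[:,:2]);print("yaw",th,t,"res",F@r.T+t-c[:,:2])
h=ray(d,T,f((121,154)),.087)[0];print("hole",h,(h[:2]-t)@r)
b=ray(d,T,f([(424,170),(506,179)]),.068);print("bottle ends",b,(b[:,:2]-t)@r)
# cross plate mid, lips at far end
e=ray(d,T,f([(718,210)]),.062);print("xplate",(e[:,:2]-t)@r)
e=ray(d,T,f([(230,115),(715,182),(215,175),(700,242)]),.058);print("lips inner",(e[:,:2]-t)@r)
# stand corners in top image
s=ray(d,T,[(421,223),(447,220),(462,291),(438,297)],.07);print("stand",s,[np.linalg.norm(s[i]-s[i-1]) for i in range(4)])
ds=imaging.snapshot("scene");Ts=ds["cam_to_world"]
print("stylus collar scene",ray(ds,Ts,[(158,245)],.072),"top of handle",ray(ds,Ts,[(152,208)],.155))
```

```text
[[0.6456 0.382  0.085 ]
 [0.515  0.3974 0.085 ]
 [0.4969 0.2544 0.085 ]
 [0.6304 0.2409 0.085 ]] [np.float64(0.14193023419194806), np.float64(0.13149059596054297), np.float64(0.1441556848277547), np.float64(0.13415298986861007)]
yaw -0.11318232568051728 [0.5404 0.0405] res [[-0.0011 -0.0011]
 [ 0.0003 -0.0019]
 [ 0.0026  0.0021]
 [-0.0017  0.0009]]
hole [0.5477 0.3224 0.087 ] [-0.0245  0.281 ]
bottle ends [[0.5422 0.0765 0.068 ]
 [0.5362 0.008  0.068 ]] [[-0.0023  0.036 ]
 [-0.0005 -0.0327]]
xplate [[-0.0017 -0.2116]]
lips inner [[ 0.0227  0.2062]
 [ 0.0217 -0.2066]
 [-0.0293  0.2106]
 [-0.0301 -0.2005]]
stand [[ 0.5679 -0.272   0.07  ]
 [ 0.5764 -0.3327  0.07  ]
 [ 0.4123 -0.367   0.07  ]
 [ 0.3973 -0.3117  0.07  ]] [np.float64(0.17515589742727505), np.float64(0.06131051867804333), np.float64(0.16762497093202408), np.float64(0.0573169254014131)]
stylus collar scene [[ 0.5429 -0.3077  0.072 ]] top of handle [[ 0.544  -0.3022  0.155 ]]
```

```bash
cat >> h.py <<'E'
TH=-0.1135
def goto(x,y,z,yaw=TH,s=None):
    """yaw: direction in world of the tool y axis (mod pi). prints row units"""
    s=s or readout.read_state(); M=R.from_rotvec(s["ee_rot"]).as_matrix()
    dl=M.T@(np.array([x,y,z])-s["tool_pos"])/.025
    cur=np.arctan2(M[1,1],M[0,1]); e=(yaw-cur+np.pi/2)%np.pi-np.pi/2
    print("t %.2f"%s["time_s"],"pos",s["tool_pos"],"q6",s["joint_pos"][5],"move",dl,"turn",-np.degrees(e)/6)
E
python3 -c "
from h import *
s=readout.read_state();M=R.from_rotvec(s['ee_rot']).as_matrix();print(M)
goto(.5414,.0634,.2)
goto(.5439,-.305,.25,np.radians(-75))"
```

```text
[[ 0.9545  0.2982 -0.0002]
 [ 0.2982 -0.9545  0.0006]
 [ 0.     -0.0006 -1.    ]]
t 0.20 pos [ 0.164  -0.5248  0.2184] q6 -0.08458394730199213 move [ 21.4255 -17.955    0.7462] turn -11.024623334464755
t 0.20 pos [ 0.164  -0.5248  0.2184] q6 -0.08458394730199213 move [17.1268 -3.8608 -1.2629] turn 0.39153150307943946
```

{"name": "send_rows", "arguments": {
  "rows": [
    [1,21.4,-17.95,0,-11],
    [1,21.4,-17.95,0,-11],
    [1,21.4,-17.95,0,-11],
    [1,21.4,-17.95,0,-11],
    [1,21.4,-17.95,0,-11],
    [1,21.4,-17.95,0,-11],
    [1,21.4,-17.95,0,-11],
    [1,21.4,-17.95,0,-11],
    [1,21.4,-17.95,0,-11],
    [1,21.4,-17.95,0,-11],
    [1,21.4,-17.95,0,-11],
    [1,21.4,-17.95,0,-11]
  ]
}}

```text
time_s: 1.2
tool_pos: [0.4345, -0.102, 0.2188]
ee_rot: [2.346, 2.089, 0.0]
wrist_force: [0.3, -2.3, -0.0]
gripper_width: 1.002
grip_force: 0.0
```

```bash
python3 -c "
from h import *
goto(.5414,.0634,.2)"
```

```text
t 1.20 pos [ 0.4345 -0.102   0.2188] q6 -0.21900539834317426 move [7.0647 3.481  0.7526] turn -0.022146508143693944
```

{"name": "send_rows", "arguments": {
  "rows": [
    [1,7.06,3.48,0,0],
    [1,7.06,3.48,0,0],
    [1,7.06,3.48,0,0],
    [1,7.06,3.48,0,0],
    [1,7.06,3.48,0,0],
    [1,7.06,3.48,0,0],
    [1,7.06,3.48,0,0],
    [1,7.06,3.48,0,0]
  ]
}}

```text
time_s: 1.87
tool_pos: [0.5402, 0.0608, 0.2183]
ee_rot: [-2.346, -2.089, 0.001]
wrist_force: [-0.9, -0.6, -0.2]
gripper_width: 0.997
grip_force: 0.0
```

Run:
```python
from h import *
s=readout.read_state();d=imaging.snapshot("wrist");T=wristT(d,s);print(T,d["fx"],s["dq"])
im=d["img"].copy();cv2.imwrite("pics/w1.png",im)
print("bottle base/cap ctr pred",proj(d,T,[[.536,.008,.068],[.5427,.0765,.068]]))
```

```text
[[ 0.9933 -0.1101 -0.0344  0.5513]
 [-0.1154 -0.9519 -0.2837  0.1406]
 [-0.0015  0.2858 -0.9583  0.3832]
 [ 0.      0.      0.      1.    ]] 334.4830111135092 [-0.0218 -0.013   0.008  -0.0004  0.0004 -0.0005]
bottle base/cap ctr pred [[325.4128 272.4473]
 [324.1448 205.9172]]
```

View pics/w1.png

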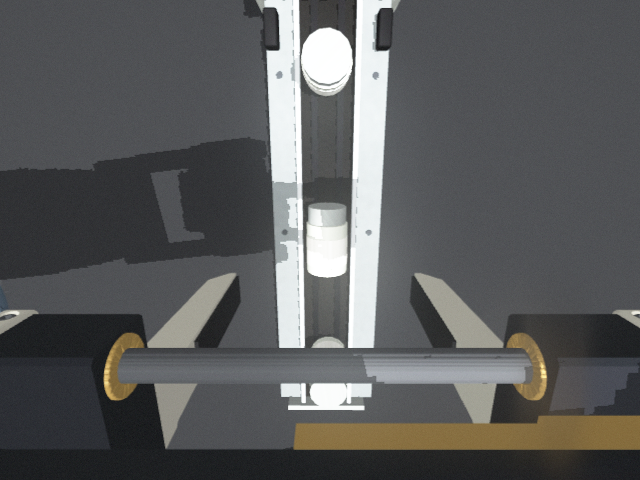

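The wrist view shows the fallen bottle centred at u=327. Its cap end is at v=204 and its base at v=276, about 2 px from the prediction. I'll descend to the cap end.

```bash
python3 -c "
from h import *
goto(.5424,.0636,.062)"
```

```text
t 1.92 pos [0.5402 0.0605 0.2185] q6 0.14269657156904675 move [0.1362 0.0741 6.2611] turn -0.03090408694966859
```

{"name": "send_rows", "arguments": {
  "rows": [
    [1,0.14,0.07,1.5,0],
    [1,0.14,0.07,3,0],
    [1,0.14,0.07,4.5,0],
    [1,0.14,0.07,5.5,0],
    [1,0.14,0.07,6,0],
    [1,0.14,0.07,6.25,0],
    [1,0.14,0.07,6.25,0],
    [1,0.14,0.07,6.25,0]
  ]
}}

```text
time_s: 2.58
tool_pos: [0.5432, 0.0639, 0.0632]
ee_rot: [2.347, 2.087, 0.001]
wrist_force: [-0.1, 0.8, -0.1]
gripper_width: 1.002
grip_force: 0.0
```

{"name": "send_rows", "arguments": {
  "rows": [
    [0.3,0,0,0,0],
    [0.3,0,0,0,0],
    [0.3,0,0,0,0],
    [0.3,0,0,0,0],
    [0.3,0,0,0,0],
    [0.3,0,0,0,0],
    [0.3,0,0,0,0],
    [0.3,0,0,0,0]
  ],
  "force": 3
}}

```text
time_s: 3.25
tool_pos: [0.5429, 0.0645, 0.0624]
ee_rot: [-2.347, -2.089, 0.0]
wrist_force: [-0.6, -0.1, -0.5]
gripper_width: 0.476
grip_force: 0.0
```

{"name": "send_rows", "arguments": {
  "rows": [
    [0.3,0,0,0,0],
    [0.3,0,0,0,0],
    [0.3,0,0,0,0],
    [0.3,0,0,0,0]
  ],
  "force": 3
}}

```text
time_s: 3.58
tool_pos: [0.5426, 0.0646, 0.0623]
ee_rot: [-2.346, -2.089, 0.001]
wrist_force: [-2.0, 1.0, 2.0]
gripper_width: 0.422
grip_force: 3.0
```

Gripped at 39 mm, so the pads are just on the body below the cap. I'll lift softly so the bottle can swing down about the pads.

{"name": "send_rows", "arguments": {
  "rows": [
    [0.3,0,0,-0.2,0],
    [0.3,0,0,-0.4,0],
    [0.3,0,0,-0.6,0],
    [0.3,0,0,-0.8,0],
    [0.3,0,0,-1.0,0],
    [0.3,0,0,-1.2,0],
    [0.3,0,0,-1.4,0],
    [0.3,0,0,-1.6,0],
    [0.3,0,0,-1.6,0],
    [0.3,0,0,-1.6,0]
  ],
  "force": 3
}}

```text
time_s: 4.42
tool_pos: [0.543, 0.0645, 0.1026]
ee_rot: [2.346, 2.089, 0.001]
wrist_force: [0.7, -1.5, -1.3]
gripper_width: 0.429
grip_force: 3.0
```

Run:
```python
from h import *
d=imaging.snapshot("scene")
a=d["img"][200:340,220:500];b=imaging.snapshot("wrist")["img"][150:430,180:460]
a=cv2.resize(a,(560,280),interpolation=cv2.INTER_CUBIC)
cv2.imwrite("pics/l1.png",cv2.resize(np.hstack([a,b]),None,fx=.95,fy=.95))
```

```text
(no output)
```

View pics/l1.png

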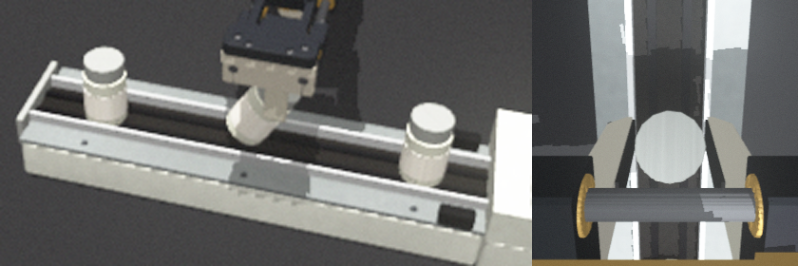

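The bottle has swung to about 45° and holds there by pad friction, with its base clear of the strips. I'll lower it a little and ease the grip gradually so it swings further.

{"name": "send_rows", "arguments": {
  "rows": [
    [0.4,0,0,0.12,0],
    [0.41,0,0,0.12,0],
    [0.415,0,0,0.12,0],
    [0.42,0,0,0.12,0]
  ],
  "force": 3
}}

```text
time_s: 4.85
tool_pos: [0.5427, 0.0645, 0.0992]
ee_rot: [-2.346, -2.089, 0.001]
wrist_force: [0.2, -0.1, -0.7]
gripper_width: 0.423
grip_force: 3.0
```

{"name": "send_rows", "arguments": {
  "rows": [
    [0.423,0,0,0,0],
    [0.425,0,0,0,0],
    [0.425,0,0,0,0]
  ]
}}

```text
time_s: 5.1
tool_pos: [0.5429, 0.0645, 0.0994]
ee_rot: [2.347, 2.089, 0.0]
wrist_force: [-0.4, 0.1, -1.4]
gripper_width: 0.428
grip_force: 2.9
```

```bash
cat > look.py <<'E'
import sys
from h import *
d=imaging.snapshot("scene")
a=d["img"][200:340,220:500];b=imaging.snapshot("wrist")["img"][150:430,180:460]
a=cv2.resize(a,(560,280),interpolation=cv2.INTER_CUBIC)
cv2.imwrite("pics/%s.png"%sys.argv[1],cv2.resize(np.hstack([a,b]),None,fx=.95,fy=.95))
E
python3 - <<'E'
from h import *
s=readout.read_state();print(s["grip_force"],s["gripper_width"])
# bottle silhouette orientation in scene image: region below fingers
im=imaging.snapshot("scene")["img"];cv2.imwrite("pics/l2raw.png",im)
o=cv2.imread("pics/scene0.png")
g=im[238:275,325:365].min(2);print((g>150).astype(int)[::2].tolist().__str__().replace(", ","").replace("][","\n"))
E
```

```text
2.872719168663025 0.42784994769408735
[[0000000000000000000000000000000000000000
0000000000000000000000000000000000000000
0000000000000000000000000000000000000000
0000000000000000000000000000000000000000
0000000000000000000000000000000000000000
0000000000000000000000000001110000000000
1111111110000000000000001111011000000000
1111111111111000000000111111111000000000
1111111111111100000011111110001100000000
1111111111111100001111111110000010000000
1000100011111111111111111111100000000000
0000000000000001111111111111100000000000
0000000000000011111111111111111100000000
0000000000000011111111111111111110000000
0000000000000011111111111111111111111110
0000000000000001111111111111111111111110
0000000000000000111111111111111111111000
0000000000000000001100011111111111100000
0000000000000000000000000011111100000000]]
```

{"name": "send_rows", "arguments": {
  "rows": [
    [0.427,0,0,0,0],
    [0.428,0,0,0,0],
    [0.428,0,0,0,0]
  ]
}}

```text
time_s: 5.4
tool_pos: [0.5429, 0.0645, 0.0994]
ee_rot: [2.347, 2.089, 0.0]
wrist_force: [-0.2, -0.0, -0.9]
gripper_width: 0.427
grip_force: 0.9
```

{"name": "send_rows", "arguments": {
  "rows": [
    [0.429,0,0,0,0],
    [0.43,0,0,0,0],
    [0.43,0,0,0,0]
  ]
}}

```text
time_s: 5.65
tool_pos: [0.5429, 0.0645, 0.0995]
ee_rot: [2.346, 2.089, 0.0]
wrist_force: [-0.1, -0.5, -1.0]
gripper_width: 0.428
grip_force: 0.1
```

Run:
```python
from h import *
s=readout.read_state();print(s["grip_force"],s["gripper_width"])
im=imaging.snapshot("scene")["img"]
g=im[238:285,325:365].min(2);print((g>150).astype(int)[::2].tolist().__str__().replace(", ","").replace("][","\n"))
```

```text
0.07409781217575073 0.42790852664421253
[[0000000000000000000000000000000000000000
0000000000000000000000000000000000000000
0000000000000000000000000000000000000000
0000000000000000000000000000000000000000
0000000000000000000000000000000000000000
0000000000000000000000000000000010000000
1111111110000000000000000000000011000000
1111111111111100000000000000000000000000
1111111111111100000000000000100000000000
1111111111111100000000000000010000000000
1000000100111101111111111000001100000000
0000000010000000000000000111000010000000
0000000000000000000000000000000000000000
0000000000000000000000000000111000000000
0000000000000000000000000000111111000000
0000000000000000000000000000111111111111
0000000000000000000000000000111111111111
0000000000000000000000000000111111111111
0000000000000000000000000000011111111111
1111111100000000000000000000001111111111
0001111111111111110000000000000011111111
1000001000010111111111110000000000000001
1111111111010100000110000001111111111111
1111111111111111111100000000000000000011]]
```

```bash
python3 look.py l2
```

```text
(no output)
```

View pics/l2.png

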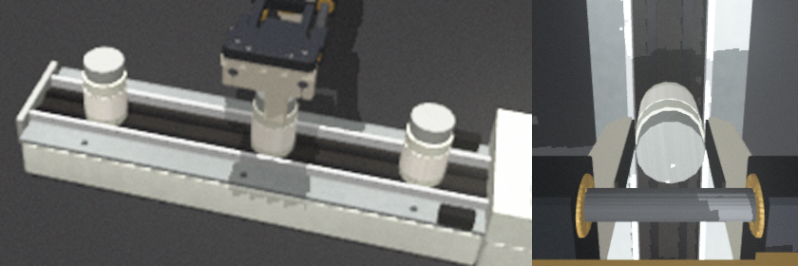

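It now hangs upright, still loosely between the pads. I'll lower it the last few millimetres and open the gripper slowly.

{"name": "send_rows", "arguments": {
  "rows": [
    [0.43,0,0,0.05,0],
    [0.43,0,0,0.1,0],
    [0.43,0,0,0.15,0],
    [0.43,0,0,0.2,0],
    [0.43,0,0,0.25,0],
    [0.435,0,0,0.25,0],
    [0.44,0,0,0.25,0],
    [0.445,0,0,0.25,0],
    [0.45,0,0,0.25,0],
    [0.47,0,0,0.25,0],
    [0.5,0,0,0.25,0],
    [0.55,0,0,0.25,0]
  ]
}}

```text
time_s: 6.8
tool_pos: [0.5429, 0.0645, 0.0932]
ee_rot: [2.347, 2.089, 0.0]
wrist_force: [0.5, -0.0, -0.0]
gripper_width: 0.526
grip_force: 0.0
```

{"name": "send_rows", "arguments": {
  "rows": [
    [0.8,0,0,0,0],
    [1,0,0,0,0],
    [1,0,0,0,0],
    [1,0,0,0,0],
    [1,0,0,0,0],
    [1,0,0,0,0],
    [1,0,0,-0.5,0],
    [1,0,0,-2,0],
    [1,0,0,-3.5,0],
    [1,0,0,-5,0],
    [1,0,0,-6,0],
    [1,0,0,-6,0]
  ]
}}

```text
time_s: 7.8
tool_pos: [0.5449, 0.0646, 0.2487]
ee_rot: [2.342, 2.085, 0.01]
wrist_force: [0.1, -1.2, -0.3]
gripper_width: 0.997
grip_force: 0.0
```

```bash
python3 look.py l3
python3 - <<'E'
from h import *
d=imaging.snapshot("top");cv2.imwrite("pics/top3.png",d["img"])
goto(.5434,-.305,.25,np.radians(-77))
E
```

```text
t 7.95 pos [0.5425 0.0645 0.2424] q6 0.14913637768316879 move [-14.6758   1.7479  -0.3033] turn 11.725328536957702
```

View pics/l3.png

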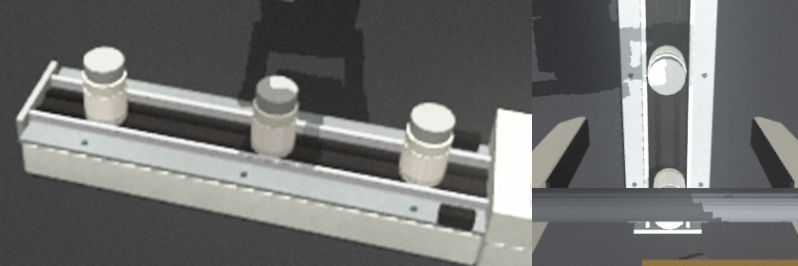

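The bottle stands upright among the others. Now for the stylus.

{"name": "send_rows", "arguments": {
  "rows": [
    [1,-14.68,1.75,-0.3,11.7],
    [1,-14.68,1.75,-0.3,11.7],
    [1,-14.68,1.75,-0.3,11.7],
    [1,-14.68,1.75,-0.3,11.7],
    [1,-14.68,1.75,-0.3,11.7],
    [1,-14.68,1.75,-0.3,11.7],
    [1,-14.68,1.75,-0.3,11.7],
    [1,-14.68,1.75,-0.3,11.7],
    [1,-14.68,1.75,-0.3,11.7],
    [1,-14.68,1.75,-0.3,11.7],
    [1,-14.68,1.75,-0.3,11.7],
    [1,-14.68,1.75,-0.3,11.7]
  ]
}}

```text
time_s: 8.95
tool_pos: [0.5433, -0.3046, 0.2489]
ee_rot: [-3.118, -0.364, 0.003]
wrist_force: [-0.8, -0.2, -1.1]
gripper_width: 0.997
grip_force: 0.0
```

{"name": "send_rows", "arguments": {
  "rows": [
    [1,0,0,0,0],
    [1,0,0,0,0],
    [1,0,0,0,0]
  ]
}}

```text
time_s: 9.2
tool_pos: [0.544, -0.3042, 0.2506]
ee_rot: [-3.12, -0.364, 0.0]
wrist_force: [0.6, -0.4, 0.3]
gripper_width: 0.996
grip_force: 0.0
```

Run:
```python
from h import *
s=readout.read_state();d=imaging.snapshot("wrist");T=wristT(d,s)
cv2.imwrite("pics/w2.png",d["img"])
print(s["dq"],"pred handle top, collar top",proj(d,T,[[.543,-.3075,.155],[.543,-.3075,.074]]))
goto(.543,-.3075,.1,np.radians(-77.5))
```

```text
[-0.0034 -0.0012 -0.0066  0.0001  0.0016  0.009 ] pred handle top, collar top [[328.7986 241.5794]
 [327.9875 218.0928]]
t 9.25 pos [ 0.544  -0.3043  0.2507] q6 0.7542866051474681 move [-0.0683  0.1139  6.0279] turn 0.12992890114593222
```

View pics/w2.png

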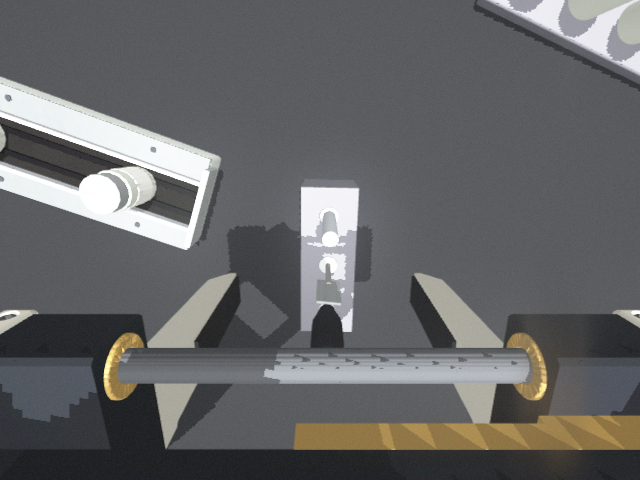

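The wrist view shows the stylus handle top at (330,239) and its collar at (329,217), within 2 px of the prediction. The fingers straddle it clear of the spatula. I'll descend and grip.

{"name": "send_rows", "arguments": {
  "rows": [
    [1,-0.03,0.14,1.5,0.1],
    [1,-0.03,0.14,3,0.1],
    [1,-0.03,0.14,4.5,0.1],
    [1,-0.03,0.14,5.5,0.1],
    [1,-0.03,0.14,6,0.1],
    [1,-0.03,0.14,6,0.1],
    [1,-0.03,0.14,6,0.1]
  ]
}}

```text
time_s: 9.83
tool_pos: [0.5444, -0.3088, 0.1016]
ee_rot: [3.122, 0.344, 0.001]
wrist_force: [0.5, -0.8, 0.0]
gripper_width: 1.002
grip_force: 0.0
```

{"name": "send_rows", "arguments": {
  "rows": [
    [0,0,0,0,0],
    [0,0,0,0,0],
    [0,0,0,0,0],
    [0,0,0,0,0],
    [0,0,0,0,0],
    [0,0,0,0,0],
    [0,0,0,0,0],
    [0,0,0,0,0],
    [0,0,0,0,0],
    [0,0,0,0,0],
    [0,0,0,0,0],
    [0,0,0,0,0]
  ],
  "force": 40
}}

```text
time_s: 10.83
tool_pos: [0.5439, -0.3087, 0.1006]
ee_rot: [-3.123, -0.343, 0.0]
wrist_force: [0.1, 0.8, 0.8]
gripper_width: 0.188
grip_force: 0.0
```

Run:
```python
from h import *
s=readout.read_state();print(s["grip_force"],s["gripper_width"],s["wrist_force"],s["tool_pos"])
```

```text
0.0 0.18831111789497051 [0.1197 0.8004 0.7952] [ 0.5439 -0.3087  0.1006]
```

{"name": "send_rows", "arguments": {
  "rows": [
    [0,0,0,0,0],
    [0,0,0,0,0],
    [0,0,0,0,0],
    [0,0,0,0,0]
  ],
  "force": 40
}}

```text
time_s: 11.17
tool_pos: [0.5439, -0.3087, 0.1006]
ee_rot: [-3.123, -0.343, 0.0]
wrist_force: [-0.4, -0.3, -1.4]
gripper_width: 0.143
grip_force: 40.0
```

{"name": "send_rows", "arguments": {
  "rows": [
    [0,0,0,-0.3,0],
    [0,0,0,-1,0],
    [0,0,0,-2,0],
    [0,0,0,-3,0],
    [0,0,0,-4,0],
    [0,0,0,-5,0],
    [0,0,0,-5.2,0],
    [0,0,0,-5.2,0]
  ]
}}

```text
time_s: 11.83
tool_pos: [0.5445, -0.3091, 0.2326]
ee_rot: [3.121, 0.343, 0.004]
wrist_force: [0.9, -0.5, -1.2]
gripper_width: 0.144
grip_force: 40.0
```

Run:
```python
from h import *
goto(.5472,.322,.231,TH)
```

```text
t 11.83 pos [ 0.5445 -0.3091  0.2326] q6 0.7611057685062077 move [  5.5915 -24.6162   0.016 ] turn -11.824563686857038
```

{"name": "send_rows", "arguments": {
  "rows": [
    [0,5.59,-24.6,0,-11.8],
    [0,5.59,-24.6,0,-11.8],
    [0,5.59,-24.6,0,-11.8],
    [0,5.59,-24.6,0,-11.8],
    [0,5.59,-24.6,0,-11.8],
    [0,5.59,-24.6,0,-11.8],
    [0,5.59,-24.6,0,-11.8],
    [0,5.59,-24.6,0,-11.8],
    [0,5.59,-24.6,0,-11.8],
    [0,5.59,-24.6,0,-11.8],
    [0,5.59,-24.6,0,-11.8],
    [0,5.59,-24.6,0,-11.8]
  ]
}}

```text
time_s: 12.83
tool_pos: [0.545, 0.1932, 0.229]
ee_rot: [-2.345, -2.089, 0.003]
wrist_force: [0.2, -0.1, -0.5]
gripper_width: 0.143
grip_force: 40.0
```

```bash
python3 -c "
from h import *
goto(.5472,.322,.2,TH)"
```

```text
t 12.83 pos [0.545  0.1932 0.229 ] q6 0.3755627617562625 move [ 5.1284 -0.5034  1.1575] turn -0.01772262675179891
```

{"name": "send_rows", "arguments": {
  "rows": [
    [0,5.13,-0.5,0,0],
    [0,5.13,-0.5,0,0],
    [0,5.13,-0.5,0,0],
    [0,5.13,-0.5,0,0],
    [0,5.13,-0.5,0.5,0],
    [0,5.13,-0.5,1.0,0],
    [0,5.13,-0.5,1.0,0],
    [0,5.13,-0.5,1.0,0],
    [0,5.13,-0.5,1.0,0]
  ]
}}

```text
time_s: 13.58
tool_pos: [0.5488, 0.319, 0.2056]
ee_rot: [-2.348, -2.087, 0.001]
wrist_force: [0.5, 1.1, -0.3]
gripper_width: 0.146
grip_force: 40.0
```

Run:
```python
from h import *
s=readout.read_state();d=imaging.snapshot("wrist");T=wristT(d,s)
t=imaging.snapshot("scene")
p=s["tool_pos"]; tip=p-[0,0,.0906]; Pw=proj(d,T,[tip,[.5477,.3224,.087]]);print(p,Pw)
tT=t["cam_to_world"];Ps=proj(t,tT,[tip,[.5477,.3224,.087]]);print(Ps)
cu,cv=Pw[1].astype(int);a=d["img"][cv-60:cv+60,cu-70:cu+70];print("w origin",cu-70,cv-60)
su,sv=Ps[1].astype(int);b=t["img"][sv-60:sv+60,su-70:su+70];print("s origin",su-70,sv-60)
o=np.hstack([cv2.resize(x,(395,339),interpolation=cv2.INTER_CUBIC) for x in(a,b)]);cv2.imwrite("pics/ins.png",o)
```

```text
[0.5488 0.319  0.2056] [[323.0316 240.3947]
 [321.4918 227.2667]]
[[525.5931 267.3796]
 [523.2048 279.7953]]
w origin 251 167
s origin 453 219
```

View pics/ins.png

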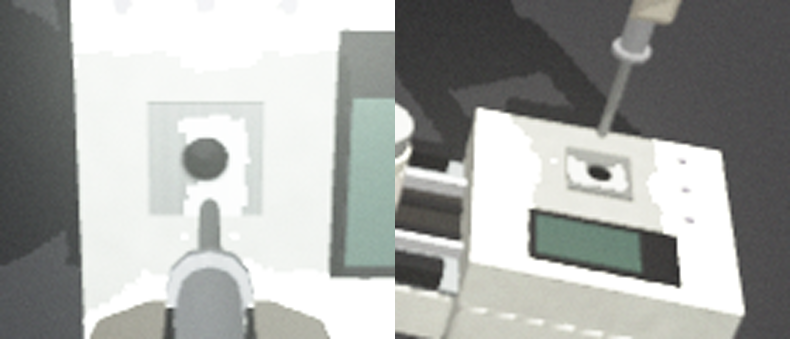

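Left (wrist): the hole is at crop (206,158), px (324.0,223.0), and the tip at (209,204), px (325.1,239.3). Right (scene): the hole is at px (525.3,280) and the tip at (526.4,266). I'll work out the tip-to-hole shift from both cameras.

Run:
```python
from h import *
s=readout.read_state();d=imaging.snapshot("wrist");T=wristT(d,s);t=imaging.snapshot("scene");tT=t["cam_to_world"]
z=s["tool_pos"][2]-.0906;M=R.from_rotvec(s["ee_rot"]).as_matrix()
for n,dd,TT,h,p in(("w",d,T,(324.,223.),(325.1,239.8)),("s",t,tT,(525.3,280.),(526.4,265.8))):
    H=ray(dd,TT,h,.087)[0];P=ray(dd,TT,p,z)[0];print(n,H,P,"tip-tcp",P-s["tool_pos"],"shift tool mm",1e3*M.T@(H-P))
```

```text
w [0.5505 0.3264 0.087 ] [0.5507 0.3198 0.1156] tip-tcp [ 0.0018  0.0003 -0.0906] shift tool mm [ 6.5022 -0.9662 28.566 ]
s [0.5476 0.3257 0.087 ] [0.5454 0.3206 0.1156] tip-tcp [-0.0035  0.0011 -0.0906] shift tool mm [ 5.3617  1.5847 28.5671]
```

{"name": "send_rows", "arguments": {
  "rows": [
    [0,0.25,-0.01,0,0],
    [0,0.25,-0.01,0.3,0],
    [0,0.25,-0.01,0.7,0],
    [0,0.25,-0.01,1.0,0],
    [0,0.25,-0.01,1.2,0],
    [0,0.25,-0.01,1.4,0],
    [0,0.25,-0.01,1.6,0],
    [0,0.25,-0.01,1.6,0],
    [0,0.25,-0.01,1.6,0]
  ],
  "force": 50
}}

```text
time_s: 14.53
tool_pos: [0.549, 0.3263, 0.1655]
ee_rot: [-2.347, -2.089, 0.0]
wrist_force: [0.7, -0.1, -0.2]
gripper_width: 0.144
grip_force: 50.0
```

The tip is 12 mm inside the hole without contact force. Pressing.

{"name": "send_rows", "arguments": {
  "rows": [
    [0,0,0,0.15,0],
    [0,0,0,0.3,0],
    [0,0,0,0.4,0],
    [0,0,0,0.5,0],
    [0,0,0,0.56,0],
    [0,0,0,0.62,0],
    [0,0,0,0.62,0],
    [0,0,0,0.62,0],
    [0,0,0,0.62,0]
  ]
}}

```text
time_s: 15.28
tool_pos: [0.5491, 0.3264, 0.1505]
ee_rot: [2.346, 2.089, 0.001]
wrist_force: [-1.6, 0.6, 4.2]
gripper_width: 0.144
grip_force: 50.0
```

Run:
```python
from h import *
f=[]
for i in range(6):
    s=readout.read_state();f.append(s["wrist_force"]);imaging.snapshot("scene")
print(np.mean(f,0),s["tool_pos"],s["grip_force"],s["time_s"])
```

```text
[-1.4031 -0.4982  5.4969] [0.5491 0.3264 0.1504] 50.001205801963806 15.5333
```

{"name": "send_rows", "arguments": {
  "rows": [
    [0,0,0,0.03,0],
    [0,0,0,0.06,0],
    [0,0,0,0.06,0],
    [0,0,0,0.06,0],
    [0,0,0,0.06,0],
    [0,0,0,0.06,0]
  ]
}}

```text
time_s: 16.08
tool_pos: [0.5493, 0.3266, 0.1501]
ee_rot: [2.346, 2.089, 0.002]
wrist_force: [-3.9, -1.6, 14.4]
gripper_width: 0.145
grip_force: 50.0
```

```bash
python3 - <<'E'
from h import *
f=[]
for i in range(6):
    s=readout.read_state();f.append(s["wrist_force"]);d=imaging.snapshot("scene")
print(np.mean(f,0),s["tool_pos"],s["grip_force"],s["time_s"])
E
python3 look.py fin
```

```text
[-3.7641 -1.712  14.4432] [0.5493 0.3266 0.1501] 50.01156270503998 16.3333
```

View pics/fin.png

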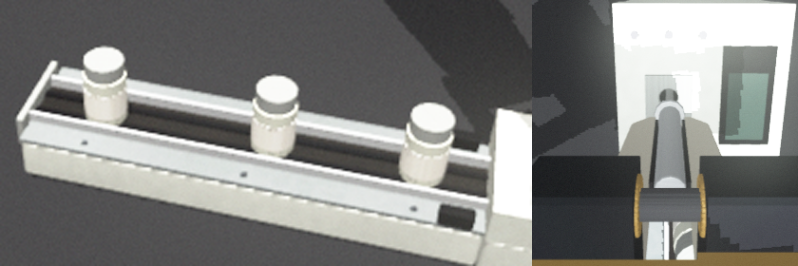

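All three bottles stand. The tip is about 27 mm down the hole, and the force jumped to 14 N, so the button is on its stop. Handing in.

```bash
python3 -c "
from workcell import workorder
print(workorder.finish_job())"
```

```text
the job is handed in; nothing more can be done
None
```

The job is handed in, with no verdict returned: the fallen bottle stands upright in the lane with the other two still standing, and the gripped stylus is holding the reset button on its stop at about 14 N.

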